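Load the sensor rail in assembly order

TASK

Load the three sensors into the sloping rail tube through its upper end, one after another: orange first, then blue, then green, each upright with its coloured nose pointing down the slope. Push them fully home, so that the orange nose sits against the red stop at the bottom and the three lie in a row without gaps. Leave the other things on the bench where they are.

Things in the scene. Friction and masses are not known exactly. Their poses are not given: they have to be found in the camera images.
- rail_tube: aluminium rail, fixed, sloping 30 degrees, on a stand with a 246 x 96 mm base plate. Origin: middle of its floor at the inner face of the red stop, low end. x runs UP the slope along the floor, y across, z square to the floor, out of the rail. x = 0 to 162 mm is a closed tube 35 mm wide, 40 mm high inside (walls 4, roof 3 mm, a 12 mm slot along the roof); x = 162 to 280 mm is an open trough
- tube_mouth (a point): middle of the floor at the upper mouth of the closed tube, 162 mm up the slope from the stop; the mouth's sides and roof flare outwards by 4 mm over its last 10 mm. Axes as the rail. A sensor may slide by itself or stick by friction, so push it; each pushes those before it. A full row of three ends with the last tail 36 mm above this mouth
- trough_end (a point): middle of the floor at the open upper end of the loading trough, 280 mm up the slope from the stop and about 164 mm above the bench. Axes as the rail. The trough's floor is 35 mm wide; its side walls rise only 11 mm above the floor (the upper half flared outwards), no wall closes this end
- orange_sensor_centre (a point): centre of the orange sensor body, half-way up: a grey plastic block with a nose and a top plate in orange, 66 mm long, 30 mm wide, 36 mm high, about 90 g. Axes: x towards the nose, z out of its top. The grey housing reaches from x = -33 to 21 mm, the nose (22 mm wide, 24 mm high) from 21 to 33 mm
- orange_sensor_nose (a point): middle of the tip of the orange nose, 33 mm ahead of the centre. The sensor starts upright on one of the two nearer bench boards, any way round. A grip on the upper 20 mm of its tail end, away from this nose, keeps the fingers clear of the trough's walls and the tube's mouth
- blue_sensor_centre (a point): centre of the blue sensor body, half-way up: a grey plastic block with a nose and a top plate in blue, 66 mm long, 30 mm wide, 36 mm high, about 90 g. Axes: x towards the nose, z out of its top. The grey housing reaches from x = -33 to 21 mm, the nose (22 mm wide, 24 mm high) from 21 to 33 mm
- blue_sensor_nose (a point): middle of the tip of the blue nose, 33 mm ahead of the centre. The sensor starts upright on one of the two nearer bench boards, any way round. A grip on the upper 20 mm of its tail end, away from this nose, keeps the fingers clear of the trough's walls and the tube's mouth
- green_sensor_centre (a point): centre of the green sensor body, half-way up: a grey plastic block with a nose and a top plate in green, 66 mm long, 30 mm wide, 36 mm high, about 90 g. Axes: x towards the nose, z out of its top. The grey housing reaches from x = -33 to 21 mm, the nose (22 mm wide, 24 mm high) from 21 to 33 mm
- green_sensor_nose (a point): middle of the tip of the green nose, 33 mm ahead of the centre. The sensor starts upright on one of the two nearer bench boards, any way round. A grip on the upper 20 mm of its tail end, away from this nose, keeps the fingers clear of the trough's walls and the tube's mouth
- black_tape: roll of black tape, 68 mm across, 18 mm high, lying flat among the sensors; a bystander, loose; origin under its middle
- brass_padlock: brass padlock, 61x40x17 mm, lying among the sensors; a bystander, loose; origin under its middle
- tape_measure: yellow tape measure, 35x84x69 mm, standing between the sensors and the upper end of the rail; a bystander, loose; origin under its middle
- pencil: red carpenter's pencil, 165 mm long, 8 mm high, lying between the sensors and the stand; a bystander, loose; origin under its middle
- g_clamp: green G-clamp, 135x95x19 mm, lying behind the stand; a bystander, loose; origin under its middle
- orange_sensor: the orange sensor itself; origin in the middle of its underside, 18 mm below the centre, same axes
- blue_sensor: the blue sensor itself; origin in the middle of its underside, 18 mm below the centre, same axes
- green_sensor: the green sensor itself; origin in the middle of its underside, 18 mm below the centre, same axes
Not all that is in view belongs to the job. Leave any turquoise look-alike of the orange_sensor alone.

How it is judged:
By the outcome, as a careful person would: the job done as asked, in the order asked, and still so for the second after the job is handed in, with the robot touching nothing.
It also fails if it takes over 72 s, if anything falls off the work surface, if the arm or the gripper's body presses on something with over 40 N, if the wrist force passes 120 N, or if a joint passes its speed limit or range.

ROBOT

A 6-joint arm with a two-finger parallel gripper is mounted at the origin on a cart in front of the work surface, level with it; the furniture and walls round the work are solid. World frame = base frame: x ahead of the robot, y to its left, z up, the work surface at z = 0. Lengths are in m, angles in rad, forces in N, time in s.
With the tool pointing down it reaches from about 0.375 to 0.9 m from the base axis. Payload 3.1 kg.
Tool frame: the origin (TCP) lies between the finger pads; the fingertips stand 17 mm ahead of it and the grasp point (between the pads) lies 2 mm behind it (robot.nose_length is the distance from the TCP to the fingertips, in m); z points along the fingers, y is the line along which they close (so a half turn about z gives the same grasp; the last joint's range is limited). The gripper opens to 87 mm and grips with 3 to 60 N. Pads are 19 mm wide; open, the fingers measure 117 mm over their backs; the gripper's body (75 mm by 190 mm) begins 51 mm behind the grasp point.
Start: joints at [1.04, 0.527, 1.433, -0, 1.181, -0.178], TCP at [0.216, 0.586, 0.24] pointing down, gripper open.
Joint ranges: [-3.08, 3.08], [-0.75, 2.2], [0.22, 2.44], [-1.43, 4.57], [0, 2.65], [-2.85, 2.85]. Speed limits (rad/s): [2.79, 2.79, 3.14, 3.14, 3.14, 3.14].

INTERFACE

Orientations are given as a unit quaternion [x, y, z, w].
In Python, from rig import robot, cams gives the robot as it stands.
- The arm moves only by the shell command python3 -m pendant 'ROWS' [FORCE]. ROWS is JSON, a list of rows, each an object with "jaw": the opening, from 0 (shut) to 1 (fully open); "linear": the shift along the tool's x, y, z in cm, a list of three; "twist": the turn about the tool's z in degrees. A call has 1 to 12 rows; each row shifts and turns the commanded pose from where the row before left it, along the tool's axes as they then stand; what a row does not reach is not made up. A row lasts 1/12 s, in which the tool goes at most 41.7 mm and 7.16 degrees, less where a joint would pass 70% of its speed; a pose out of reach is approached as far as the arm can. A call is refused whole if a number of a shift passes 4.17 or a number of a turn 7.16, either way. A call with a gripper value outside its range is refused whole. The fingers move at their own pace and stop on an object; FORCE is the grip in N (left out, the last holds). Time passes only in rows, so rows that do not move let the fingers close. It gives the time, the measured TCP pose, the force, the opening and the grip force at its end, in the units of the state.
- robot.get_obs(): the state, without advancing time (a new reading comes with each control period).
- cams.camera(name): name is "scene" or "top"; returns a dict with "color" (400x640x3 uint8, blue, green, red), "depth" (400x640 float32, m along the optical axis (not along the pixel's ray), 0 where there is no reading), "fov_y" (degrees; the focal length in pixels is half the picture's height over the tangent of half this angle, whatever the lens; pixels are square), "cx", "cy" (the principal point, pixels), "view" (4x4, takes a point from world to camera coordinates). Camera axes: x right, y down, z forward; pixel columns grow to the right and rows downward; lengths in m; the calibration is good to about 2 mm. A picture is of the moment at which its call begins.
- robot.hand_in(): hands the job in; it is judged then, once.
The state is a dict: "time": time; "q": joint angles; "joint_velocities": joint speeds; "joint_torque": joint torques, N m; "position": TCP position; "tool_rot": TCP orientation; "ft_force": force on the tool from outside, world axes, zero at the start; "moment": the same for the moment, N m; "grip_width": finger opening in m; "grip_force": force on a finger pad.
Only numpy, scipy, OpenCV 4.12 (cv2) and the standard library are available. Lean on these libraries where they do the work, as an engineer would, in place of code of your own. Each camera call takes 0.05 s, during which the arm holds its last target. There are 200 camera calls.

## Working session

There is one attempt and no reset: what is moved stays moved. The work goes in short steps, Python scripts to look and compute and a shell command to move; the robot and the scene stay as the last step left them, time stands still between calls to the robot, and variables do not carry over. Pictures are saved under pics/ and viewed, at most 10 in all, crops included, and the job is handed in when it is done.

```bash
ls; mkdir -p pics
python3 - <<'E'
from rig import robot,cams
import cv2,numpy as np
for n in("scene","top"):
    c=cams.camera(n); cv2.imwrite(f"pics/{n}0.png",c["color"]); np.savez(f"pics/{n}0.npz",**c)
    print(n,c["fov_y"],c["cx"],c["cy"],np.round(c["view"],3).tolist())
print(robot.get_obs())
E
```

```text
pics
scene 42.62994343638512 311.98078571972604 197.083977660414 [[0.83, -0.558, -0.013, -0.476], [-0.382, -0.551, -0.742, 0.348], [0.407, 0.621, -0.67, 1.276], [0.0, 0.0, 0.0, 1.0]]
top 49.793996511577454 319.43504359205383 208.79913959735825 [[0.006, -1.0, 0.014, 0.014], [-0.983, -0.009, -0.185, 0.599], [0.185, -0.012, -0.983, 1.075], [0.0, 0.0, 0.0, 1.0]]
{'time': 0.1, 'q': array([ 1.03948008e+00,  5.28391191e-01,  1.43381662e+00,  2.07982939e-05,
        1.18136749e+00, -1.78493628e-01]), 'joint_velocities': array([ 1.68309160e-04, -8.05491869e-05, -5.09193476e-03,  1.87479127e-03,
        1.23148696e-03,  1.98089373e-04]), 'joint_torque': array([ 3.13200126e-04, -4.40983915e+01, -1.77150661e+01,  6.35150378e-02,
        5.33999281e-02, -4.23861309e-05]), 'position': array([0.21560134, 0.58595362, 0.23864489]), 'tool_rot': array([ 1.75501527e-01,  9.84478660e-01, -9.26200206e-04, -3.53502773e-04]), 'ft_force': array([ 0.49840986, -0.64521624, -0.36785109]), 'moment': array([-0.02209824, -0.02094797, -0.0177408 ]), 'grip_force': 0.0, 'grip_width': 0.08704332939547768}
```

View pics/scene0.png

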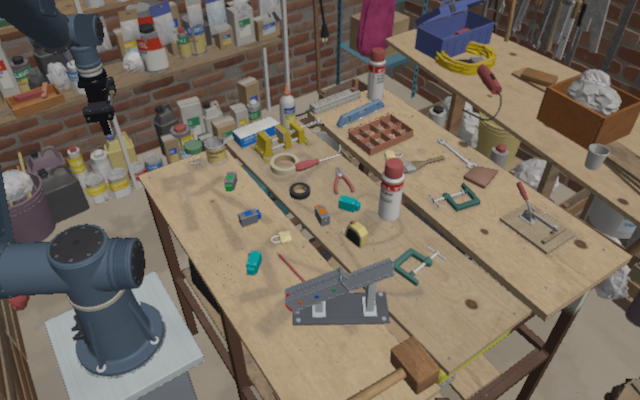

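View pics/top0.png

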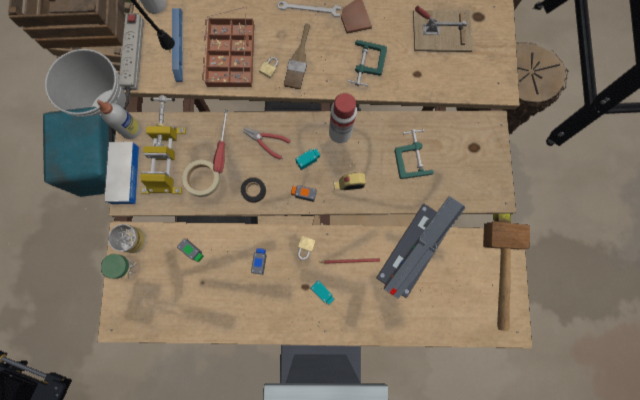

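The scene view shows the rail at the lower centre with its red stop at about (290,300). In the top view the stop is at (393,291) and the rail's upper end at (455,205). The sensors are orange (304,192), blue (259,260) and green (190,249).

```bash
cat > h.py <<'E'
import numpy as np,cv2
def load(p): return dict(np.load(p))
def ray(c,u,v):
    f=200/np.tan(np.radians(c["fov_y"])/2); V=c["view"]; R=V[:3,:3]
    o=-R.T@V[:3,3]; d=R.T@np.array([(u-c["cx"])/f,(v-c["cy"])/f,1]); return o,d
def onz(c,u,v,z):
    o,d=ray(c,u,v); return o+d*(z-o[2])/d[2]
def proj(c,P):
    f=200/np.tan(np.radians(c["fov_y"])/2); p=c["view"][:3,:3]@np.asarray(P)+c["view"][:3,3]
    return np.array([c["cx"]+f*p[0]/p[2],c["cy"]+f*p[1]/p[2]])
def cloud(c):
    f=200/np.tan(np.radians(c["fov_y"])/2); v,u=np.mgrid[:400,:640]; d=c["depth"]
    P=np.stack([(u-c["cx"])/f*d,(v-c["cy"])/f*d,d],-1); V=c["view"]
    return (P-V[:3,3])@V[:3,:3]
def meet(c1,p1,c2,p2):
    o1,d1=ray(c1,*p1);o2,d2=ray(c2,*p2)
    s=np.linalg.lstsq(np.stack([d1,-d2],1),o2-o1,rcond=None)[0]; a=o1+s[0]*d1;b=o2+s[1]*d2
    return (a+b)/2,np.linalg.norm(a-b)
HUE=dict(orange=(5,16),blue=(105,125),green=(55,78))
ROI=dict(orange=(275,175,335,210),blue=(240,240,280,280),green=(170,230,210,270))
E
python3 - <<'E'
from h import *
t=load("pics/top0.npz"); s=load("pics/scene0.npz")
hsv=cv2.cvtColor(t["color"],cv2.COLOR_BGR2HSV); C=cloud(t)
for k,(a,b,c,d) in ROI.items():
    m=np.zeros((400,640),bool); h=hsv[b:d,a:c]
    m[b:d,a:c]=(h[...,0]>=HUE[k][0])&(h[...,0]<=HUE[k][1])&(h[...,1]>140)&(h[...,2]>60)
    # body by depth height
    H=np.zeros((400,640),bool); H[b:d,a:c]=(C[b:d,a:c,2]>.026)
    v,u=np.nonzero(H); X=np.array([onz(t,x,y,.036)[:2] for x,y in zip(u,v)])
    r=cv2.minAreaRect(X.astype(np.float32)*1000); 
    vc,uc=np.nonzero(m); Xc=np.array([onz(t,x,y,.036)[:2] for x,y in zip(uc,vc)])
    n,lab,st,ce=cv2.connectedComponentsWithStats(m.astype(np.uint8))
    print(k,len(u),np.round(X.mean(0),4),r,"col",len(uc),np.round(Xc.mean(0),4),[(x[4],np.round(onz(t,*y,.036)[:2],3)) for x,y in zip(st[1:],ce[1:])], "z",np.median(C[m][:,2]))
print(np.round(C[285:297:4,385:400:4],3).tolist())
a=cv2.resize(t["color"][185:305,370:470],None,fx=5,fy=5,interpolation=cv2.INTER_CUBIC)
L=[cv2.resize(t["color"][y-20:y+20,x-20:x+20],(200,200),interpolation=cv2.INTER_CUBIC) for x,y in((304,192),(259,260),(190,249))]
b=np.vstack(L); cv2.imwrite("pics/crop1.png",np.hstack([a,b])[:600,:800])
cv2.imwrite("pics/crop2.png",cv2.resize(s["color"][250:330,275:405],None,fx=6,fy=6,interpolation=cv2.INTER_CUBIC))
E
```

```text
orange 267 [0.6495 0.061 ] ((654.1254272460938, 62.05002212524414), (106.38902282714844, 45.16191864013672), 83.84508514404297) col 91 [0.6511 0.0716] [(np.int32(36), array([0.653, 0.09 ])), (np.int32(55), array([0.65, 0.06]))] z 0.03505861875184469
blue 288 [0.4629 0.1774] ((475.3333740234375, 177.7290496826172), (55.264156341552734, 88.81281280517578), 66.43314361572266) col 91 [0.4697 0.1767] [(np.int32(29), array([0.49 , 0.173])), (np.int32(62), array([0.46 , 0.179]))] z 0.03575958983128651
green 292 [0.4915 0.3577] ((494.3132629394531, 345.8301696777344), (63.089908599853516, 85.95881652832031), 9.702441215515137) col 91 [0.4842 0.3501] [(np.int32(53), array([0.493, 0.362])), (np.int32(38), array([0.472, 0.334]))] z 0.035173837804341156
[[[0.403, -0.151, 0.045], [0.403, -0.157, 0.07], [0.403, -0.166, 0.074], [0.404, -0.185, 0.029]], [[0.393, -0.147, 0.066], [0.393, -0.158, 0.065], [0.393, -0.173, 0.036], [0.393, -0.185, 0.028]], [[0.383, -0.158, -0.003], [0.383, -0.169, -0.002], [0.383, -0.17, 0.05], [0.383, -0.178, 0.064]]]
```

View pics/crop1.png

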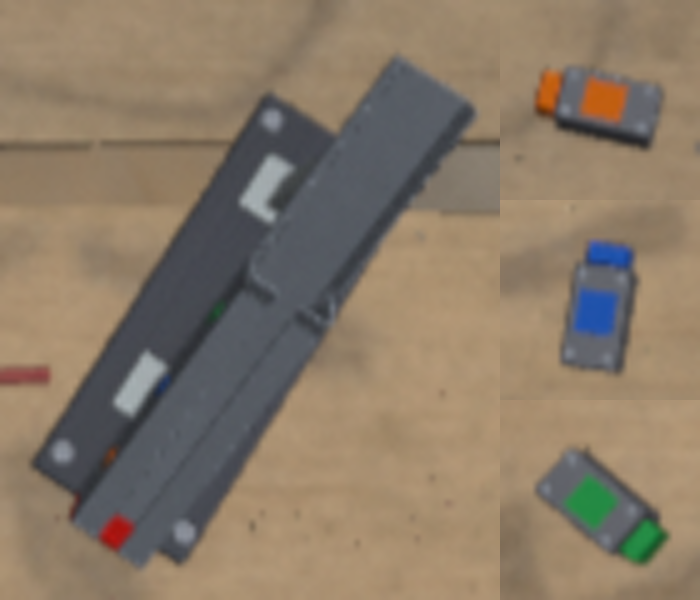

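View pics/crop2.png

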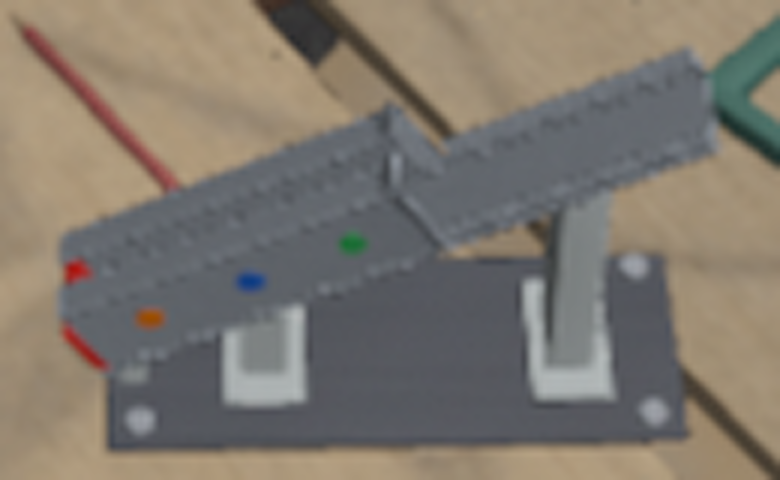

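The crops show where each nose points in the top view: orange to the left, blue up, green to the lower right. The rail's trough end is at about (457,201), and the tube with its flared mouth is below it. Next I'll measure the rail.

Run:
```python
from h import *
t=load("pics/top0.npz"); s=load("pics/scene0.npz")
T=lambda x,y:(370+x/5-.4,185+y/5-.4); S=lambda x,y:(275+x/6-.4,250+y/6-.4)
for n,a,b in(("endL",T(398,55),S(690,50)),("endR",T(475,105),S(717,150)),("lowL",T(75,515),S(62,240))):
    print(n,[np.round(v,4) for v in meet(t,a,s,b)])
th=np.radians(30)
A=meet(t,T(398,55),s,S(690,50))[0];B=meet(t,T(475,105),s,S(717,150))[0]
for it in range(6):
    if it==0:
        M=onz(t,*(np.array(T(398,55))+T(475,105))/2,.1735); yaw=np.arctan2(*(B-A)[:2][::-1])+np.pi/2
    u=np.array([np.cos(yaw),np.sin(yaw),0]); ex=u*np.cos(th)+[0,0,np.sin(th)]; ez=-u*np.sin(th)+[0,0,np.cos(th)]; ey=np.cross(ez,ex)
    if it==0: E=M-.011*ez; 
    O=E-.28*ex; out=[]
    for c in(t,s):
        P=(cloud(c)-O)@np.stack([ex,ey,ez],1); P=P[c["depth"]>0].reshape(-1,3)
        ro=P[(P[:,0]>.015)&(P[:,0]<.15)&(abs(P[:,2]-.043)<.008)&(abs(P[:,1])<.035)]
        fl=P[(P[:,0]>.175)&(P[:,0]<.27)&(abs(P[:,2])<.008)&(abs(P[:,1])<.025)]
        out.append((len(ro),np.round(np.r_[np.percentile(ro[:,1],[2,98]),ro[:,2].mean()]*1000,1),len(fl),np.round(np.r_[np.percentile(fl[:,1],[2,98]),np.median(fl[:,2])]*1000,1)))
        mid=[]
        for x in np.arange(.02,.15,.01):
            q=ro[(abs(ro[:,0]-x)<.006)][:,1]
            if len(q)>5: mid.append((x,(np.percentile(q,4)+np.percentile(q,96))/2))
        k=np.polyfit(*np.array(mid).T,1); out.append(np.round(k,4))
        if c is t: kt=k
    print(it,np.round(np.degrees(yaw),2),np.round(E,4),*out)
    d=kt[0]/np.cos(th); E=E+ey*np.polyval(kt,.28); yaw+=d
    E=E+[0,0,.164-E[2]]
print("ends: x max of floor",np.percentile(P[(abs(P[:,1])<.015)&(abs(P[:,2])<.006)&(P[:,0]<.32),0],[50,98,99.5]))
for n,p in(("stop",O),("end",E)): print(n,proj(t,p),proj(s,p))
```

```text
endL [array([ 0.6103, -0.2865,  0.172 ]), np.float64(0.003)]
endR [array([ 0.5898, -0.326 ,  0.1626]), np.float64(0.0002)]
lowL [array([ 0.3951, -0.1469,  0.0578]), np.float64(0.0034)]
0 -27.49 [ 0.6043 -0.307   0.164 ] (566, array([-5.7, 34.6, 43.7]), 601, array([-16.2,  22.6,   1.6])) [-0.0407  0.0194] (606, array([-11.5,  34.4,  43.4]), 525, array([-22.9,  23.3,   2.2])) [-0.049   0.0168]
1 -30.19 [ 0.608  -0.2998  0.164 ] (688, array([-20.3,  24. ,  43.5]), 584, array([-23.8,  11.6,   1.3])) [-0.0487  0.0058] (645, array([-26.5,  19.8,  43.4]), 436, array([-21.5,  12.9,   1.8])) [-0.0435  0.0006]
2 -33.41 [ 0.604  -0.3067  0.164 ] (689, array([-22.4,  19.8,  43.6]), 607, array([-20.2,  15.7,   1.4])) [-0.0002 -0.0011] (632, array([-27.7,  16.7,  43.4]), 473, array([-24.3,  16.9,   1.9])) [ 0.0073 -0.0064]
3 -33.42 [ 0.6034 -0.3076  0.164 ] (689, array([-21.3,  20.9,  43.6]), 607, array([-19.1,  16.8,   1.4])) [-0.0003  0.    ] (632, array([-26.7,  17.8,  43.4]), 510, array([-24.6,  18. ,   2. ])) [ 0.0075 -0.0054]
4 -33.44 [ 0.6034 -0.3077  0.164 ] (689, array([-21.3,  20.9,  43.6]), 607, array([-19. ,  16.9,   1.4])) [-0. -0.] (632, array([-26.7,  17.8,  43.4]), 510, array([-24.6,  18.1,   2. ])) [ 0.0078 -0.0054]
5 -33.44 [ 0.6034 -0.3077  0.164 ] (689, array([-21.3,  20.9,  43.6]), 607, array([-19. ,  16.9,   1.4])) [-0. -0.] (632, array([-26.6,  17.8,  43.4]), 510, array([-24.6,  18.1,   2. ])) [ 0.0078 -0.0054]
ends: x max of floor [0.20127835 0.27518669 0.27744899]
stop [392.54295852 286.04050901] [293.73322714 303.60511542]
end [456.86034829 199.79768436] [393.44248938 266.73874843]
```

```bash
cat >> h.py <<'E'
E=np.array([.6034,-.3077,.164]); yaw=np.radians(-33.4); th=np.pi/6
u_=np.array([np.cos(yaw),np.sin(yaw),0]); EX=u_*np.cos(th)+[0,0,np.sin(th)]; EZ=-u_*np.sin(th)+[0,0,np.cos(th)]; EY=np.cross(EZ,EX)
O=E-.28*EX
def rail(x,y,z): return O+x*EX+y*EY+z*EZ
def plan(P,phi,pos=None,rot=None):
    """tool shift (cm, in the tool axes after the twist) and twist (deg) to the pose"""
    from rig import robot
    from scipy.spatial.transform import Rotation as Ro
    o=robot.get_obs(); p=o["position"] if pos is None else pos
    x=Ro.from_quat(o["tool_rot"]).as_matrix()[:,0]; f0=np.degrees(np.arctan2(x[1],x[0])) if rot is None else rot
    tw=(f0-phi+180)%360-180; a=np.radians(phi); d=np.asarray(P)-p
    q=[d[:2]@[np.cos(a),np.sin(a)],d[:2]@[np.sin(a),-np.cos(a)],-d[2]]
    print("t %.2f at"%o["time"],np.round(p,4),"phi %.1f"%f0,"-> after twist %.1f shift cm"%tw,np.round(np.array(q)*100,2),"q6 now %.0f"%np.degrees(o["q"][5]))
E
python3 - <<'E'
from h import *
t=load("pics/top0.npz"); C=cloud(t); hsv=cv2.cvtColor(t["color"],cv2.COLOR_BGR2HSV)
for k,(a,b,c,d) in ROI.items():
    m=np.zeros((400,640),np.uint8); h=hsv[b:d,a:c]
    m[b:d,a:c]=(h[...,0]>=HUE[k][0])&(h[...,0]<=HUE[k][1])&(h[...,1]>140)&(h[...,2]>60)
    n,_,st,ce=cv2.connectedComponentsWithStats(m); i=np.argsort(-st[1:,4])[:2]+1
    p=onz(t,*ce[i[0]],.036)[:2]; q=onz(t,*ce[i[1]],.029)[:2]; e=(q-p)/np.linalg.norm(q-p)
    print(k,p,"nose ang",np.degrees(np.arctan2(e[1],e[0])),"dist",np.linalg.norm(q-p),"grip",p-.016*e)
g=(.036-0.018+.017)
def box(n,s):
    Q=C.reshape(-1,3)[s.reshape(-1)]; print(n,np.round(np.r_[Q.min(0),Q.max(0)],3) if len(Q) else None)
v,u=np.mgrid[:400,:640]
box("turq",(C[...,2]>.02)&(u>292)&(u<322)&(v>148)&(v<169))
box("can",(C[...,2]>.05)&(u>325)&(u<358)&(v>90)&(v<150))
box("tapem",(C[...,2]>.02)&(u>333)&(u<370)&(v>170)&(v<192))
E
```

```text
orange [0.6495485  0.05969389] nose ang 79.75463614279415 dist 0.0308204553065499 grip [0.64670268 0.04394901]
blue [0.46023249 0.17852573] nose ang -9.055173723363348 dist 0.03064123654173077 grip [0.44443189 0.1810439 ]
green [0.49269291 0.36163394] nose ang -127.52825153192089 dist 0.03241686106396921 grip [0.50243935 0.37432279]
turq [0.39  0.021 0.02  0.771 0.086 1.166]
can [ 0.39  -0.07   0.051  0.856  0.033  1.166]
tapem [ 0.39  -0.103  0.021  0.701  0.033  1.166]
```

```bash
python3 -m pendant '[{"jaw":0.55,"linear":[0,0,0],"twist":6.67},{"jaw":0.55,"linear":[0,0,0],"twist":6.67},{"jaw":0.55,"linear":[0,0,0],"twist":6.67},{"jaw":0.55,"linear":[0,0,0],"twist":6.67},{"jaw":0.55,"linear":[0,0,0],"twist":6.67},{"jaw":0.55,"linear":[0,0,0],"twist":6.67},{"jaw":0.55,"linear":[0,0,0],"twist":6.67},{"jaw":0.55,"linear":[0,0,0],"twist":6.67},{"jaw":0.55,"linear":[0,0,0],"twist":6.67},{"jaw":0.55,"linear":[0,0,0],"twist":6.67},{"jaw":0.55,"linear":[0,0,0],"twist":6.67},{"jaw":0.55,"linear":[0,0,0],"twist":6.67}]' 25
python3 - <<'E'
from h import *
plan([.6467,.0439,.14],79.75)
t=load("pics/top0.npz"); print("can front",onz(t,341,144,0),"turq low",onz(t,307,168,.018))
E
```

```text
time: 1.1
position: [0.2157, 0.5862, 0.2389]
tool_rot: [0.769, 0.639, -0.001, 0.0]
ft_force: [-0.9, 0.8, -0.7]
grip_width: 0.0481
grip_force: 0.0
t 1.10 at [0.2157 0.5862 0.2389] phi 79.4 -> after twist -0.3 shift cm [-45.69  52.06   9.89] q6 now 70
can front [ 0.79697162 -0.04182537  0.        ] turq low [0.72030639 0.05344191 0.018     ]
```

```bash
python3 -m pendant '[{"jaw":0.55,"linear":[-2.54,2.89,0],"twist":0},{"jaw":0.55,"linear":[-2.54,2.89,0],"twist":0},{"jaw":0.55,"linear":[-2.54,2.89,0],"twist":0},{"jaw":0.55,"linear":[-2.54,2.89,0],"twist":0},{"jaw":0.55,"linear":[-2.54,2.89,0],"twist":0},{"jaw":0.55,"linear":[-2.54,2.89,0],"twist":0},{"jaw":0.55,"linear":[-2.54,2.89,0],"twist":0},{"jaw":0.55,"linear":[-2.54,2.89,0],"twist":0},{"jaw":0.55,"linear":[-2.54,2.89,0],"twist":0},{"jaw":0.55,"linear":[-2.54,2.89,0],"twist":0},{"jaw":0.55,"linear":[-2.54,2.89,0],"twist":0},{"jaw":0.55,"linear":[-2.54,2.89,0],"twist":0}]' >/dev/null
python3 -m pendant '[{"jaw":0.55,"linear":[-2.54,2.89,0],"twist":0},{"jaw":0.55,"linear":[-2.54,2.89,0],"twist":0},{"jaw":0.55,"linear":[-2.54,2.89,0],"twist":0},{"jaw":0.55,"linear":[-2.54,2.89,1.0],"twist":0},{"jaw":0.55,"linear":[-2.54,2.89,1.0],"twist":0},{"jaw":0.55,"linear":[-2.54,2.89,1.0],"twist":0},{"jaw":0.55,"linear":[0,0,3],"twist":0},{"jaw":0.55,"linear":[0,0,3],"twist":0},{"jaw":0.55,"linear":[0,0,0],"twist":0}]'
python3 - <<'E'
from h import *
plan([.6467,.0439,.035],79.75)
from rig import cams
t=cams.camera("top"); s=cams.camera("scene")
cv2.imwrite("pics/o1.png",np.hstack([cv2.resize(t["color"][140:240,250:370],None,fx=3.3,fy=3.3),cv2.resize(s["color"][150:250,270:390],None,fx=3.3,fy=3.3)]))
E
```

```text
time: 2.85
position: [0.642, 0.0433, 0.1429]
tool_rot: [0.768, 0.64, -0.005, -0.005]
ft_force: [-1.2, 0.6, -0.7]
grip_width: 0.048
grip_force: 0.0
t 2.85 at [0.642  0.0433 0.1429] phi 79.6 -> after twist -0.1 shift cm [ 0.15  0.46 10.79] q6 now 4
```

View pics/o1.png

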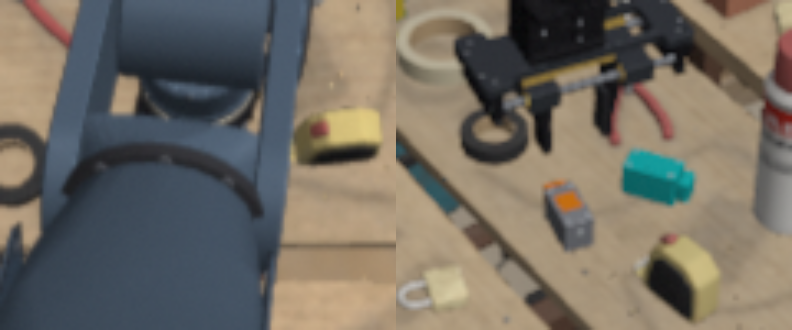

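The gripper hovers above the orange sensor, with its fingers spread across it as planned. Scene crop: sensor at (570,205), fingers at (545,120) and (605,105). The turquoise piece and the tape measure stay clear.

```bash
python3 -m pendant '[{"jaw":0.55,"linear":[0.1,0.4,2],"twist":0},{"jaw":0.55,"linear":[0,0,2.5],"twist":0},{"jaw":0.55,"linear":[0,0,2],"twist":0},{"jaw":0.55,"linear":[0,0,0],"twist":0},{"jaw":0.55,"linear":[0,0,0],"twist":0}]'
python3 -c "
from h import *
plan([.6467,.0439,.035],79.75)"
```

```text
time: 3.37
position: [0.6509, 0.0449, 0.0857]
tool_rot: [0.767, 0.641, 0.0, 0.0]
ft_force: [0.3, -0.9, 0.7]
grip_width: 0.0481
grip_force: 0.0
t 3.37 at [0.6509 0.0449 0.0857] phi 79.8 -> after twist 0.1 shift cm [-0.17 -0.4   5.07] q6 now 4
```

```bash
python3 -m pendant '[{"jaw":0.55,"linear":[-0.17,-0.4,1],"twist":0},{"jaw":0.55,"linear":[0,0,1.5],"twist":0},{"jaw":0.55,"linear":[0,0,1.5],"twist":0},{"jaw":0.55,"linear":[0,0,1.0],"twist":0},{"jaw":0.55,"linear":[0,0,0],"twist":0},{"jaw":0.55,"linear":[0,0,0],"twist":0},{"jaw":0.2,"linear":[0,0,0],"twist":0},{"jaw":0.2,"linear":[0,0,0],"twist":0},{"jaw":0.2,"linear":[0,0,0],"twist":0},{"jaw":0.2,"linear":[0,0,0],"twist":0},{"jaw":0.2,"linear":[0,0,0],"twist":0},{"jaw":0.2,"linear":[0,0,0],"twist":0}]' 25
python3 -c "
from h import *
plan([.6467,.0439,.035],79.75)"
```

```text
time: 4.37
position: [0.6465, 0.0433, 0.0353]
tool_rot: [0.767, 0.641, 0.0, 0.0]
ft_force: [-0.8, 0.3, 4.2]
grip_width: 0.0297
grip_force: 25.0
t 4.37 at [0.6465 0.0433 0.0353] phi 79.8 -> after twist 0.0 shift cm [0.07 0.01 0.03] q6 now 4
```

```bash
python3 -m pendant '[{"jaw":0.2,"linear":[0,0,-1],"twist":0},{"jaw":0.2,"linear":[0,0,-2],"twist":0},{"jaw":0.2,"linear":[0,0,-3],"twist":-6.68},{"jaw":0.2,"linear":[0,0,-3],"twist":-6.68},{"jaw":0.2,"linear":[0,0,-3],"twist":-6.68},{"jaw":0.2,"linear":[0,0,-3],"twist":-6.68},{"jaw":0.2,"linear":[0,0,-3],"twist":-6.68},{"jaw":0.2,"linear":[0,0,-3],"twist":-6.68},{"jaw":0.2,"linear":[0,0,-2],"twist":-6.68},{"jaw":0.2,"linear":[0,0,0],"twist":-6.68},{"jaw":0.2,"linear":[0,0,0],"twist":-6.68},{"jaw":0.2,"linear":[0,0,0],"twist":-6.68}]'
python3 -c "
from h import *
print(rail(.272,0,0)-.011*u_+[0,0,.036])
plan(rail(.272,0,0)-.011*u_+[0,0,.036],146.6)"
```

```text
time: 5.37
position: [0.6461, 0.0434, 0.2655]
tool_rot: [0.285, 0.959, 0.0, 0.0]
ft_force: [0.2, -0.0, -1.4]
grip_width: 0.0297
grip_force: 25.0
[ 0.58843268 -0.29783087  0.196     ]
t 5.37 at [0.6461 0.0434 0.2655] phi 146.9 -> after twist 0.3 shift cm [-13.97 -31.66   6.95] q6 now -63
```

```bash
python3 -m pendant '[{"jaw":0.2,"linear":[-1.4,-3.17,0],"twist":0.3},{"jaw":0.2,"linear":[-1.4,-3.17,0],"twist":0},{"jaw":0.2,"linear":[-1.4,-3.17,0],"twist":0},{"jaw":0.2,"linear":[-1.4,-3.17,0],"twist":0},{"jaw":0.2,"linear":[-1.4,-3.17,0],"twist":0},{"jaw":0.2,"linear":[-1.4,-3.17,0],"twist":0},{"jaw":0.2,"linear":[-1.4,-3.17,0],"twist":0},{"jaw":0.2,"linear":[-1.4,-3.17,0],"twist":0},{"jaw":0.2,"linear":[-1.4,-3.17,0],"twist":0},{"jaw":0.2,"linear":[-1.4,-3.17,0],"twist":0},{"jaw":0.2,"linear":[0,0,2],"twist":0},{"jaw":0.2,"linear":[0,0,2],"twist":0}]' >/dev/null
python3 -m pendant '[{"jaw":0.2,"linear":[0,0,0],"twist":0},{"jaw":0.2,"linear":[0,0,0],"twist":0}]'
python3 - <<'E'
from h import *
plan(rail(.272,0,0)-.011*u_+[0,0,.036],146.6)
from rig import cams
t=cams.camera("top"); s=cams.camera("scene")
cv2.imwrite("pics/o2.png",np.hstack([cv2.resize(t["color"][170:270,390:510],None,fx=3.3,fy=3.3),cv2.resize(s["color"][205:305,310:430],None,fx=3.3,fy=3.3)]))
E
```

```text
time: 6.53
position: [0.5857, -0.2974, 0.2233]
tool_rot: [0.29, 0.957, 0.001, -0.002]
ft_force: [1.0, -0.1, -0.6]
grip_width: 0.0301
grip_force: 25.0
t 6.53 at [ 0.5857 -0.2974  0.2233] phi 146.2 -> after twist -0.4 shift cm [-0.25  0.12  2.73] q6 now -93
```

View pics/o2.png

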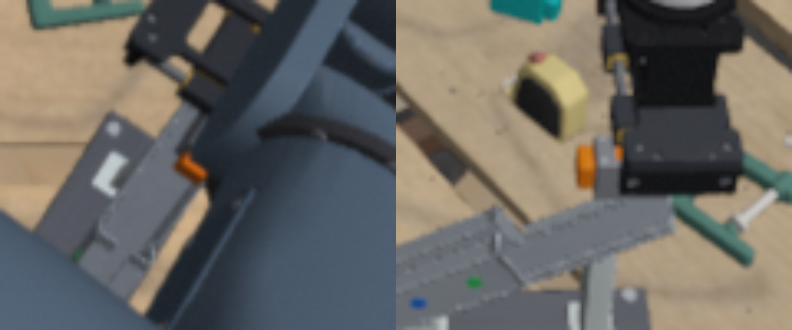

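The orange sensor is held above the trough with its nose down the slope. Its nose is at about (191,167) in the top crop and (585,167) in the scene crop. Next I'll check its sideways offset.

Run:
```python
from h import *
from rig import cams,robot
t=cams.camera("top"); s=cams.camera("scene")
def cen(c,a,b,x2,y2):
    h=cv2.cvtColor(c["color"],cv2.COLOR_BGR2HSV); m=np.zeros((400,640),np.uint8); g=h[b:y2,a:x2]
    m[b:y2,a:x2]=(g[...,0]>=4)&(g[...,0]<=17)&(g[...,1]>140)
    n,_,st,ce=cv2.connectedComponentsWithStats(m); i=1+np.argmax(st[1:,4]); return ce[i],st[i,4]
a,na=cen(t,435,210,460,230); b,nb=cen(s,360,245,372,265)
print(a,na,b,nb)
X,e=meet(t,a,s,b); B=np.stack([EX,EY,EZ],1)
print(X,e,"rail",(X-O)@B,"top-on-z",(onz(t,*a,.223-.0353+.026)-O)@B,"tool",(robot.get_obs()["position"]-O)@B)
plan(rail(.272,0,0)-.011*u_+[0,0,.036],146.6)
```

```text
[447.55813953 219.74418605] 43 [367.46478873 254.57746479] 71
[ 0.54933117 -0.27031295  0.20655983] 0.0029840649380726905 rail [0.24436465 0.00144865 0.06971794] top-on-z [0.24467766 0.00251961 0.07778198] tool [ 0.29510777 -0.00057137  0.06307877]
t 6.73 at [ 0.5877 -0.298   0.2262] phi 146.3 -> after twist -0.3 shift cm [-0.05  0.06  3.02] q6 now -93
```

```bash
python3 -m pendant '[{"jaw":0.2,"linear":[0,-0.05,1],"twist":-0.3},{"jaw":0.2,"linear":[0,0,1],"twist":0},{"jaw":0.2,"linear":[0,0,0.6],"twist":0},{"jaw":0.2,"linear":[0,0,0.3],"twist":0},{"jaw":0.2,"linear":[0,0,0.1],"twist":0},{"jaw":0.2,"linear":[0,0,0],"twist":0}]' 25
python3 -m pendant '[{"jaw":0.2,"linear":[0,0,0],"twist":0},{"jaw":0.2,"linear":[0,0,0],"twist":0},{"jaw":0.2,"linear":[0,0,0],"twist":0}]' 3
python3 - <<'E'
from h import *
plan(rail(.272,0,0)-.011*u_+[0,0,.036],146.6)
from rig import cams
t=cams.camera("top"); s=cams.camera("scene")
cv2.imwrite("pics/o3.png",np.hstack([cv2.resize(t["color"][170:270,390:510],None,fx=3.3,fy=3.3),cv2.resize(s["color"][205:305,310:430],None,fx=3.3,fy=3.3)]))
E
```

```text
time: 7.23
position: [0.5859, -0.2979, 0.1955]
tool_rot: [0.288, 0.958, 0.0, -0.001]
ft_force: [-3.6, 1.3, 6.5]
grip_width: 0.0298
grip_force: 25.0
time: 7.48
position: [0.586, -0.298, 0.1945]
tool_rot: [0.288, 0.958, 0.0, -0.001]
ft_force: [-2.0, 1.3, 3.7]
grip_width: 0.03
grip_force: 3.0
t 7.48 at [ 0.586  -0.298   0.1945] phi 146.5 -> after twist -0.1 shift cm [-0.19  0.15 -0.15] q6 now -93
```

View pics/o3.png

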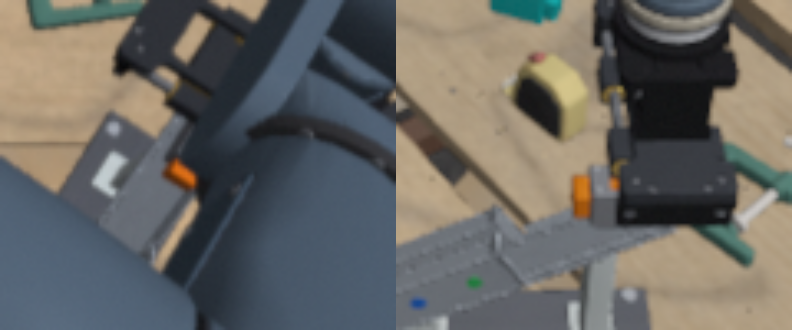

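The orange sensor is still level, with its tail corner touching the trough floor (about 4 N). Opening the jaws slightly should let the nose tip down.

```bash
python3 -m pendant '[{"jaw":0.37,"linear":[0,0,0],"twist":0},{"jaw":0.37,"linear":[0,0,0],"twist":0},{"jaw":0.37,"linear":[0,0,0],"twist":0},{"jaw":0.37,"linear":[0,0,0],"twist":0},{"jaw":0.37,"linear":[0,0,0],"twist":0}]' 3
python3 - <<'E'
from h import *
plan(rail(.272,0,0)-.011*u_+[0,0,.036],146.6)
from rig import cams
t=cams.camera("top"); s=cams.camera("scene")
cv2.imwrite("pics/o4.png",np.hstack([cv2.resize(t["color"][170:270,390:510],None,fx=3.3,fy=3.3),cv2.resize(s["color"][205:305,310:430],None,fx=3.3,fy=3.3)]))
E
```

```text
time: 8.0
position: [0.5866, -0.2987, 0.1943]
tool_rot: [0.288, 0.958, -0.0, 0.0]
ft_force: [1.0, -0.2, 0.2]
grip_width: 0.0321
grip_force: 0.0
t 8.00 at [ 0.5866 -0.2987  0.1943] phi 146.5 -> after twist -0.1 shift cm [-0.11  0.17 -0.17] q6 now -93
```

View pics/o4.png

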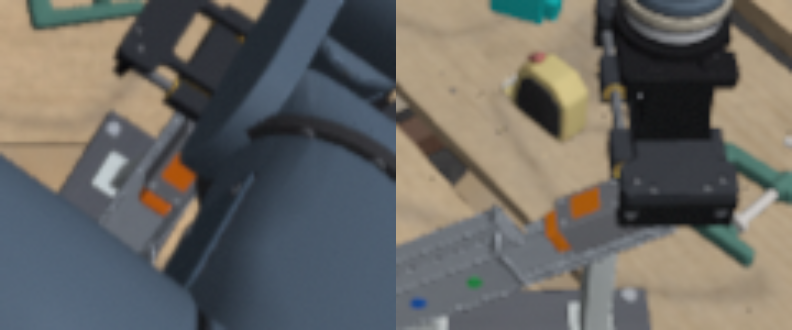

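The orange sensor now lies tilted in the trough, nose down the slope (plate at (180,172) in the top crop, (585,203) in the scene crop). Next I retreat and push.

```bash
python3 -m pendant '[{"jaw":0.45,"linear":[0,0,0],"twist":0},{"jaw":0.45,"linear":[0,0,-1],"twist":0},{"jaw":0.45,"linear":[0,0,-2],"twist":0},{"jaw":0.45,"linear":[0,0,-2],"twist":0},{"jaw":0,"linear":[-2,0,0],"twist":0},{"jaw":0,"linear":[-1.5,0,0],"twist":0},{"jaw":0,"linear":[0,0,0],"twist":0},{"jaw":0,"linear":[0,0,0],"twist":0}]' 10
cat >> h.py <<'E'
def push(x,y=-.001,h=.021): return rail(x,y,h)+.0095*u_+[0,0,.017]
def colour(c,k,box):
    a,b,x2,y2=box; h=cv2.cvtColor(c["color"],cv2.COLOR_BGR2HSV)[b:y2,a:x2]; 
    m=((h[...,0]>=HUE[k][0])&(h[...,0]<=HUE[k][1])&(h[...,1]>140)&(h[...,2]>50)).astype(np.uint8)
    n,_,st,ce=cv2.connectedComponentsWithStats(m)
    return [(st[i,4],ce[i]+[a,b]) for i in range(1,n) if st[i,4]>8]
def onrail(c,p,z):
    "ray onto plane at height z over the rail floor, rail coordinates in mm"
    o,d=ray(c,*p); B=np.stack([EX,EY,EZ],1); o=(o-O)@B; d=d@B; return np.round((o+d*(z-o[2])/d[2])*1000,1)
E
python3 - <<'E'
from h import *
from rig import cams
s=cams.camera("scene"); t=cams.camera("top")
print("s",[(n,onrail(s,p,.036)) for n,p in colour(s,"orange",(330,240,400,290))])
print("t",[(n,onrail(t,p,.036)) for n,p in colour(t,"orange",(410,190,470,250))])
plan(push(.285),146.6); print(push(.285),push(.2)-push(.285))
E
```

```text
time: 8.77
position: [0.6158, -0.318, 0.245]
tool_rot: [0.288, 0.958, -0.0, 0.0]
ft_force: [0.1, 0.7, 0.4]
grip_width: 0.0201
grip_force: 0.0
s [(np.int32(54), array([227. ,  -1.2,  36. ])), (np.int32(40), array([201.6, -17.4,  36. ]))]
t [(np.int32(76), array([227.1,  -1.4,  36. ])), (np.int32(35), array([ 1.983e+02, -1.000e-01,  3.600e+01]))]
t 8.87 at [ 0.6149 -0.3171  0.2444] phi 146.5 -> after twist -0.1 shift cm [1.15 0.06 4.27] q6 now -93
[ 0.60562967 -0.31036802  0.20168653] [-0.06145495  0.04052208 -0.0425    ]
```

```bash
python3 -m pendant '[{"jaw":0,"linear":[0.15,0.06,2.2],"twist":0},{"jaw":0,"linear":[0,0,2],"twist":0},{"jaw":0,"linear":[1,0,0],"twist":0},{"jaw":0,"linear":[0,0,0],"twist":0}]' 10
python3 -m pendant '[{"jaw":0,"linear":[0.613,0,0.354],"twist":0},{"jaw":0,"linear":[0.613,0,0.354],"twist":0},{"jaw":0,"linear":[0.613,0,0.354],"twist":0},{"jaw":0,"linear":[0.613,0,0.354],"twist":0},{"jaw":0,"linear":[0.613,0,0.354],"twist":0},{"jaw":0,"linear":[0.613,0,0.354],"twist":0},{"jaw":0,"linear":[0.613,0,0.354],"twist":0},{"jaw":0,"linear":[0.613,0,0.354],"twist":0},{"jaw":0,"linear":[0.613,0,0.354],"twist":0},{"jaw":0,"linear":[0.613,0,0.354],"twist":0},{"jaw":0,"linear":[0.613,0,0.354],"twist":0},{"jaw":0,"linear":[0.613,0,0.354],"twist":0}]'
python3 - <<'E'
from h import *
from rig import cams
s=cams.camera("scene"); t=cams.camera("top")
print("s",[(n,onrail(s,p,.036)) for n,p in colour(s,"orange",(310,240,400,290))])
print("t",[(n,onrail(t,p,.036)) for n,p in colour(t,"orange",(410,190,470,260))])
plan(push(.2),146.6)
cv2.imwrite("pics/o5.png",np.hstack([cv2.resize(t["color"][170:270,390:510],None,fx=3.3,fy=3.3),cv2.resize(s["color"][205:305,310:430],None,fx=3.3,fy=3.3)]))
E
```

```text
time: 9.2
position: [0.6035, -0.3086, 0.2005]
tool_rot: [0.288, 0.958, 0.001, -0.004]
ft_force: [-0.4, 0.4, -0.1]
grip_width: 0.0002
grip_force: 0.0
time: 10.2
position: [0.5445, -0.2701, 0.1597]
tool_rot: [0.288, 0.958, -0.0, -0.0]
ft_force: [0.6, -0.3, 0.2]
grip_width: 0.0004
grip_force: 0.2
s [(np.int32(50), array([170.1,  -1.1,  36. ]))]
t []
t 10.30 at [ 0.5435 -0.2692  0.1592] phi 146.5 -> after twist -0.1 shift cm [-0.1  -0.02 -0.  ] q6 now -93
```

Orange is pushed in: its tail is at about 197 mm by the scene camera. Next is blue.

```bash
python3 -m pendant '[{"jaw":0,"linear":[-0.5,0,-0.5],"twist":0},{"jaw":0,"linear":[0,0,-2.5],"twist":0},{"jaw":0,"linear":[0,0,-3],"twist":0},{"jaw":0.55,"linear":[0,0,-2],"twist":7.07},{"jaw":0.55,"linear":[0,0,0],"twist":7.07},{"jaw":0.55,"linear":[0,0,0],"twist":7.07},{"jaw":0.55,"linear":[0,0,0],"twist":7.07},{"jaw":0.55,"linear":[0,0,0],"twist":7.07},{"jaw":0.55,"linear":[0,0,0],"twist":7.07},{"jaw":0.55,"linear":[0,0,0],"twist":7.07},{"jaw":0.55,"linear":[0,0,0],"twist":7.07},{"jaw":0.55,"linear":[0,0,0],"twist":7.07}]' 25 >/dev/null
python3 -m pendant '[{"jaw":0.55,"linear":[0,0,0],"twist":7.07},{"jaw":0.55,"linear":[0,0,0],"twist":7.07},{"jaw":0.55,"linear":[0,0,0],"twist":7.07},{"jaw":0.55,"linear":[0,0,0],"twist":7.07},{"jaw":0.55,"linear":[0,0,0],"twist":7.07},{"jaw":0.55,"linear":[0,0,0],"twist":7.07},{"jaw":0.55,"linear":[0,0,0],"twist":7.07},{"jaw":0.55,"linear":[0,0,0],"twist":7.07},{"jaw":0.55,"linear":[0,0,0],"twist":7.07},{"jaw":0.55,"linear":[0,0,0],"twist":7.07},{"jaw":0.55,"linear":[0,0,0],"twist":7.07},{"jaw":0.55,"linear":[0,0,0],"twist":7.07}]'
python3 -c "
from h import *
plan([.4444,.181,.035],-9.05)"
```

```text
time: 12.3
position: [0.5501, -0.2738, 0.2408]
tool_rot: [1.0, -0.02, 0.001, 0.001]
ft_force: [0.7, -0.2, 0.1]
grip_width: 0.0478
grip_force: 0.0
t 12.30 at [ 0.5501 -0.2738  0.2408] phi -2.3 -> after twist 6.8 shift cm [-17.59 -43.26  20.58] q6 now 55
```

```bash
python3 -m pendant '[{"jaw":0.55,"linear":[0,0,0],"twist":6.8},{"jaw":0.55,"linear":[-1.46,-3.6,0],"twist":0},{"jaw":0.55,"linear":[-1.46,-3.6,0],"twist":0},{"jaw":0.55,"linear":[-1.46,-3.6,0],"twist":0},{"jaw":0.55,"linear":[-1.46,-3.6,0],"twist":0},{"jaw":0.55,"linear":[-1.46,-3.6,0],"twist":0},{"jaw":0.55,"linear":[-1.46,-3.6,0],"twist":0},{"jaw":0.55,"linear":[-1.46,-3.6,0],"twist":0},{"jaw":0.55,"linear":[-1.46,-3.6,0],"twist":0},{"jaw":0.55,"linear":[-1.46,-3.6,0],"twist":0},{"jaw":0.55,"linear":[-1.46,-3.6,0],"twist":0},{"jaw":0.55,"linear":[-1.46,-3.6,0],"twist":0}]' >/dev/null
python3 -m pendant '[{"jaw":0.55,"linear":[-1.46,-3.6,1],"twist":0},{"jaw":0.55,"linear":[0,0,3],"twist":0},{"jaw":0.55,"linear":[0,0,3],"twist":0},{"jaw":0.55,"linear":[0,0,3],"twist":0},{"jaw":0.55,"linear":[0,0,3],"twist":0},{"jaw":0.55,"linear":[0,0,0],"twist":0},{"jaw":0.55,"linear":[0,0,0],"twist":0},{"jaw":0.55,"linear":[0,0,0],"twist":0}]'
python3 -c "
from h import *
plan([.4444,.181,.035],-9.05)"
```

```text
time: 13.97
position: [0.4432, 0.1806, 0.1113]
tool_rot: [0.997, -0.076, 0.001, -0.0]
ft_force: [-0.1, 0.1, 0.1]
grip_width: 0.0478
grip_force: 0.0
t 13.97 at [0.4432 0.1806 0.1113] phi -8.7 -> after twist 0.3 shift cm [ 0.12 -0.06  7.63] q6 now 107
```

```bash
python3 -m pendant '[{"jaw":0.55,"linear":[0.12,-0.06,2],"twist":0.3},{"jaw":0.55,"linear":[0,0,2.1],"twist":0},{"jaw":0.55,"linear":[0,0,2],"twist":0},{"jaw":0.55,"linear":[0,0,1.5],"twist":0},{"jaw":0.55,"linear":[0,0,0],"twist":0},{"jaw":0.55,"linear":[0,0,0],"twist":0},{"jaw":0.2,"linear":[0,0,0],"twist":0},{"jaw":0.2,"linear":[0,0,0],"twist":0},{"jaw":0.2,"linear":[0,0,0],"twist":0},{"jaw":0.2,"linear":[0,0,0],"twist":0},{"jaw":0.2,"linear":[0,0,0],"twist":0}]' 25
python3 -m pendant '[{"jaw":0.2,"linear":[0,0,-1],"twist":0},{"jaw":0.2,"linear":[0,0,-2],"twist":0},{"jaw":0.2,"linear":[0,0,-3],"twist":-7.07},{"jaw":0.2,"linear":[0,0,-3],"twist":-7.07},{"jaw":0.2,"linear":[0,0,-3],"twist":-7.07},{"jaw":0.2,"linear":[0,0,-3],"twist":-7.07},{"jaw":0.2,"linear":[0,0,-3],"twist":-7.07},{"jaw":0.2,"linear":[0,0,-3],"twist":-7.07},{"jaw":0.2,"linear":[0,0,-2],"twist":-7.07},{"jaw":0.2,"linear":[0,0,0],"twist":-7.07},{"jaw":0.2,"linear":[0,0,0],"twist":-7.07},{"jaw":0.2,"linear":[0,0,0],"twist":-7.07}]'
python3 -m pendant '[{"jaw":0.2,"linear":[0,0,0],"twist":-7.07},{"jaw":0.2,"linear":[0,0,0],"twist":-7.07},{"jaw":0.2,"linear":[0,0,0],"twist":-7.07},{"jaw":0.2,"linear":[0,0,0],"twist":-7.07},{"jaw":0.2,"linear":[0,0,0],"twist":-7.07},{"jaw":0.2,"linear":[0,0,0],"twist":-7.07},{"jaw":0.2,"linear":[0,0,0],"twist":-7.07},{"jaw":0.2,"linear":[0,0,0],"twist":-7.07},{"jaw":0.2,"linear":[0,0,0],"twist":-7.07},{"jaw":0.2,"linear":[0,0,0],"twist":-7.07},{"jaw":0.2,"linear":[0,0,0],"twist":-7.07},{"jaw":0.2,"linear":[0,0,0],"twist":-7.07}]'
python3 -c "
from h import *
plan(rail(.275,-.0005,0)-.011*u_+[0,0,.036],146.6)"
```

```text
time: 14.88
position: [0.4435, 0.181, 0.0351]
tool_rot: [0.997, -0.079, 0.001, -0.0]
ft_force: [-0.5, -0.2, 7.1]
grip_width: 0.0296
grip_force: 24.9
time: 15.88
position: [0.4422, 0.1808, 0.2652]
tool_rot: [0.857, 0.515, 0.0, 0.0]
ft_force: [-0.6, -0.5, -0.5]
grip_width: 0.0298
grip_force: 24.9
time: 16.88
position: [0.442, 0.1807, 0.2644]
tool_rot: [0.285, 0.958, -0.0, -0.0]
ft_force: [-0.2, 0.1, 0.0]
grip_width: 0.0298
grip_force: 24.9
t 16.88 at [0.442  0.1807 0.2644] phi 146.9 -> after twist 0.3 shift cm [-38.83 -31.94   6.69] q6 now -48
```

```bash
python3 -m pendant '[{"jaw":0.2,"linear":[0,0,0],"twist":0.3},{"jaw":0.2,"linear":[-2.81,-2.28,0],"twist":0},{"jaw":0.2,"linear":[-2.81,-2.28,0],"twist":0},{"jaw":0.2,"linear":[-2.81,-2.28,0],"twist":0},{"jaw":0.2,"linear":[-2.81,-2.28,0],"twist":0},{"jaw":0.2,"linear":[-2.81,-2.28,0],"twist":0},{"jaw":0.2,"linear":[-2.81,-2.28,0],"twist":0},{"jaw":0.2,"linear":[-2.81,-2.28,0],"twist":0},{"jaw":0.2,"linear":[-2.81,-2.28,0],"twist":0},{"jaw":0.2,"linear":[-2.81,-2.28,0],"twist":0},{"jaw":0.2,"linear":[-2.81,-2.28,0],"twist":0},{"jaw":0.2,"linear":[-2.81,-2.28,0],"twist":0}]' >/dev/null
python3 -m pendant '[{"jaw":0.2,"linear":[-2.81,-2.28,0],"twist":0},{"jaw":0.2,"linear":[-2.81,-2.28,0],"twist":0},{"jaw":0.2,"linear":[-2.81,-2.28,0],"twist":0},{"jaw":0.2,"linear":[0,0,1.5],"twist":0},{"jaw":0.2,"linear":[0,0,1.5],"twist":0},{"jaw":0.2,"linear":[0,0,0],"twist":0},{"jaw":0.2,"linear":[0,0,0],"twist":0}]'
python3 - <<'E'
from h import *
from rig import cams
s=cams.camera("scene"); t=cams.camera("top")
print("s",[(n,onrail(s,p,.036)) for n,p in colour(s,"orange",(310,240,400,290))])
a=colour(t,"blue",(430,190,470,240)); b=colour(s,"blue",(350,230,385,270)); print(a,b)
for n,p in a[:2]:
    print("top nose",(onz(t,*p,.232-.035+.027)-O)@np.stack([EX,EY,EZ],1))
plan(rail(.282,-.0005,0)-.011*u_+[0,0,.036],146.6)
E
```

```text
time: 18.47
position: [0.5913, -0.3026, 0.233]
tool_rot: [0.292, 0.957, 0.001, -0.002]
ft_force: [0.4, 0.4, -0.6]
grip_width: 0.0298
grip_force: 24.9
s [(np.int32(42), array([166.3,  -0.5,  36. ]))]
[(np.int32(52), array([451.57692308, 217.01923077]))] [(np.int32(11), array([380.81818182, 248.90909091])), (np.int32(64), array([370.5  , 253.375]))]
top nose [ 2.55984406e-01 -2.93486688e-05  8.31474418e-02]
t 18.57 at [ 0.5925 -0.3029  0.235 ] phi 146.2 -> after twist -0.4 shift cm [-0.24  0.15  3.4 ] q6 now -93
```

```bash
python3 -m pendant '[{"jaw":0.2,"linear":[-0.24,0.1,1],"twist":-0.4},{"jaw":0.2,"linear":[0,0,1],"twist":0},{"jaw":0.2,"linear":[0,0,0.8],"twist":0},{"jaw":0.2,"linear":[0,0,0.4],"twist":0},{"jaw":0.2,"linear":[0,0,0.2],"twist":0},{"jaw":0.2,"linear":[0,0,0.1],"twist":0},{"jaw":0.2,"linear":[0,0,0],"twist":0}]' 25
python3 -c "
from h import *
plan(rail(.282,-.0005,0)-.011*u_+[0,0,.036],146.6)"
```

```text
time: 19.15
position: [0.5947, -0.3035, 0.1991]
tool_rot: [0.287, 0.958, 0.0, -0.0]
ft_force: [0.7, -0.0, 0.0]
grip_width: 0.0297
grip_force: 24.9
t 19.15 at [ 0.5947 -0.3035  0.1991] phi 146.6 -> after twist 0.0 shift cm [-0.03  0.08 -0.19] q6 now -93
```

```bash
python3 -m pendant '[{"jaw":0.2,"linear":[0,0,0.15],"twist":0},{"jaw":0.2,"linear":[0,0,0],"twist":0},{"jaw":0.2,"linear":[0,0,0],"twist":0}]' 3
python3 -m pendant '[{"jaw":0.37,"linear":[0,0,0],"twist":0},{"jaw":0.37,"linear":[0,0,0],"twist":0},{"jaw":0.37,"linear":[0,0,0],"twist":0},{"jaw":0.37,"linear":[0,0,0],"twist":0},{"jaw":0.37,"linear":[0,0,0],"twist":0}]' 3
python3 - <<'E'
from h import *
from rig import cams
s=cams.camera("scene"); t=cams.camera("top")
print("s",[(n,onrail(s,p,.036)) for n,p in colour(s,"orange",(310,240,400,290))],[(n,p,onrail(s,p,.036)) for n,p in colour(s,"blue",(330,225,400,280))])
print("t",[(n,p,onrail(t,p,.036)) for n,p in colour(t,"blue",(410,190,470,250))])
cv2.imwrite("pics/b1.png",np.hstack([cv2.resize(t["color"][170:270,390:510],None,fx=3.3,fy=3.3),cv2.resize(s["color"][205:305,310:430],None,fx=3.3,fy=3.3)]))
E
```

```text
time: 19.4
position: [0.5953, -0.304, 0.1983]
tool_rot: [0.287, 0.958, -0.0, 0.001]
ft_force: [0.0, 0.6, 3.1]
grip_width: 0.03
grip_force: 3.0
time: 19.82
position: [0.5948, -0.3037, 0.1974]
tool_rot: [0.287, 0.958, 0.0, -0.0]
ft_force: [-0.3, 0.2, -0.1]
grip_width: 0.0322
grip_force: 0.0
s [(np.int32(42), array([166.3,  -0.5,  36. ]))] [(np.int32(52), array([373.53846154, 263.61538462]), array([244.9,  -1. ,  36. ])), (np.int32(40), array([364.125, 272.85 ]), array([218.4, -17.6,  36. ]))]
t [(np.int32(49), array([447.6122449 , 217.32653061]), array([240.1,  -1.3,  36. ])), (np.int32(40), array([440.95, 225.5 ]), array([215. ,  -0.3,  36. ]))]
```

View pics/b1.png

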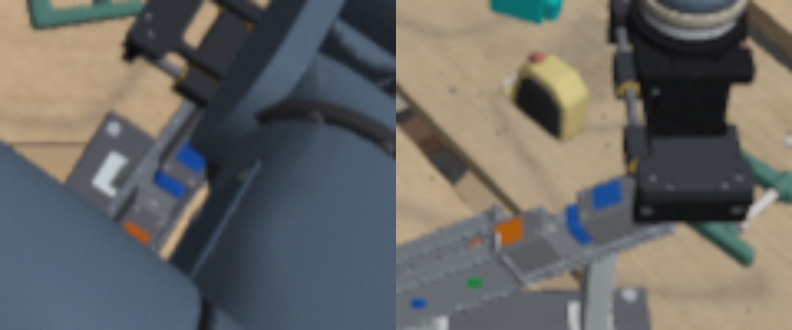

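Blue lies tilted in the trough behind orange (scene crop: blue plate (605,195), orange plate (508,232)). There is a small gap, which the push will close.

```bash
python3 -m pendant '[{"jaw":0.45,"linear":[0,0,0],"twist":0},{"jaw":0.45,"linear":[0,0,-1],"twist":0},{"jaw":0.45,"linear":[0,0,-2],"twist":0},{"jaw":0.45,"linear":[0,0,-2],"twist":0},{"jaw":0,"linear":[-2,0,0],"twist":0},{"jaw":0,"linear":[-1.5,0,0],"twist":0},{"jaw":0,"linear":[0,0,0],"twist":0},{"jaw":0,"linear":[0,0,0],"twist":0},{"jaw":0,"linear":[0,0,0],"twist":0},{"jaw":0,"linear":[0,0,0],"twist":0}]' 10
python3 - <<'E'
from h import *
from rig import cams
s=cams.camera("scene")
print("s",[(n,onrail(s,p,.036)) for n,p in colour(s,"blue",(330,225,400,280))])
plan(push(.29),146.6)
E
```

```text
time: 20.75
position: [0.6233, -0.3223, 0.2474]
tool_rot: [0.287, 0.958, 0.0, -0.001]
ft_force: [-0.8, -0.9, -0.1]
grip_width: 0.0069
grip_force: 0.0
s [(np.int32(52), array([244.9,  -1. ,  36. ])), (np.int32(40), array([218.4, -17.6,  36. ]))]
t 20.80 at [ 0.6233 -0.3224  0.2474] phi 146.6 -> after twist 0.0 shift cm [1.7  0.03 4.32] q6 now -93
```

```bash
python3 -m pendant '[{"jaw":0,"linear":[0.2,0,2.2],"twist":0},{"jaw":0,"linear":[0,0,2.1],"twist":0},{"jaw":0,"linear":[1,0,0],"twist":0},{"jaw":0,"linear":[0.5,0,0],"twist":0},{"jaw":0,"linear":[0,0,0],"twist":0}]' 10
python3 -m pendant '[{"jaw":0,"linear":[0.65,0,0.375],"twist":0},{"jaw":0,"linear":[0.65,0,0.375],"twist":0},{"jaw":0,"linear":[0.65,0,0.375],"twist":0},{"jaw":0,"linear":[0.65,0,0.375],"twist":0},{"jaw":0,"linear":[0.65,0,0.375],"twist":0},{"jaw":0,"linear":[0.65,0,0.375],"twist":0},{"jaw":0,"linear":[0.65,0,0.375],"twist":0},{"jaw":0,"linear":[0.65,0,0.375],"twist":0},{"jaw":0,"linear":[0.65,0,0.375],"twist":0},{"jaw":0,"linear":[0.65,0,0.375],"twist":0},{"jaw":0,"linear":[0.65,0,0.375],"twist":0},{"jaw":0,"linear":[0.65,0,0.375],"twist":0}]'
python3 - <<'E'
from h import *
from rig import cams
s=cams.camera("scene")
print("s",[(n,p,onrail(s,p,.036)) for n,p in colour(s,"blue",(310,225,400,290))])
plan(push(.19),146.6)
E
```

```text
time: 21.22
position: [0.6088, -0.3127, 0.2046]
tool_rot: [0.287, 0.958, 0.0, -0.001]
ft_force: [0.6, 0.1, -0.1]
grip_width: 0.0004
grip_force: 0.0
time: 22.22
position: [0.5442, -0.2704, 0.1592]
tool_rot: [0.287, 0.958, -0.0, -0.0]
ft_force: [0.7, 0.5, 1.3]
grip_width: 0.0007
grip_force: 0.3
s [(np.int32(51), array([345.56862745, 274.17647059]), array([170. ,  -0.9,  36. ]))]
t 22.27 at [ 0.5424 -0.2689  0.1582] phi 146.6 -> after twist 0.0 shift cm [0.67 0.02 0.4 ] q6 now -94
```

```bash
python3 -m pendant '[{"jaw":0,"linear":[0.6,0,0.35],"twist":0},{"jaw":0,"linear":[0.5,0,0.29],"twist":0},{"jaw":0,"linear":[0,0,0],"twist":0},{"jaw":0,"linear":[-0.5,0,-0.5],"twist":0},{"jaw":0,"linear":[-0.5,0,-2.5],"twist":0},{"jaw":0,"linear":[0,0,-3],"twist":0},{"jaw":0.55,"linear":[0,0,-3],"twist":0},{"jaw":0.55,"linear":[0,0,0],"twist":0},{"jaw":0.55,"linear":[0,0,0],"twist":0}]' 25
python3 - <<'E'
from h import *
from rig import cams
s=cams.camera("scene")
print("s",[(n,p,onrail(s,p,.036)) for n,p in colour(s,"blue",(300,225,400,300))])
plan([.5024,.3743,.24],146.6)
E
```

```text
time: 23.02
position: [0.5457, -0.2715, 0.2461]
tool_rot: [0.287, 0.958, -0.001, 0.003]
ft_force: [-0.6, 0.4, -0.5]
grip_width: 0.0132
grip_force: 0.0
s [(np.int32(26), array([340.19230769, 275.23076923]), array([155.4,   2. ,  36. ]))]
t 23.07 at [ 0.5445 -0.2706  0.2442] phi 146.6 -> after twist 0.0 shift cm [39.02 51.52  0.42] q6 now -94
```

```bash
python3 -m pendant '[{"jaw":0.55,"linear":[2.17,2.86,0],"twist":0},{"jaw":0.55,"linear":[2.17,2.86,0],"twist":0},{"jaw":0.55,"linear":[2.17,2.86,0],"twist":0},{"jaw":0.55,"linear":[2.17,2.86,0],"twist":0},{"jaw":0.55,"linear":[2.17,2.86,0],"twist":0},{"jaw":0.55,"linear":[2.17,2.86,0],"twist":0},{"jaw":0.55,"linear":[2.17,2.86,0],"twist":0},{"jaw":0.55,"linear":[2.17,2.86,0],"twist":0},{"jaw":0.55,"linear":[2.17,2.86,0],"twist":0},{"jaw":0.55,"linear":[2.17,2.86,0],"twist":0},{"jaw":0.55,"linear":[2.17,2.86,0],"twist":0},{"jaw":0.55,"linear":[2.17,2.86,0],"twist":0}]' >/dev/null
python3 -m pendant '[{"jaw":0.55,"linear":[2.17,2.86,0],"twist":0},{"jaw":0.55,"linear":[2.17,2.86,0],"twist":0},{"jaw":0.55,"linear":[2.17,2.86,0],"twist":0},{"jaw":0.55,"linear":[2.17,2.86,0],"twist":0},{"jaw":0.55,"linear":[2.17,2.86,0],"twist":0},{"jaw":0.55,"linear":[2.17,2.86,0],"twist":0},{"jaw":0.55,"linear":[0,0,2],"twist":-7.16},{"jaw":0.55,"linear":[0,0,2],"twist":-7.16},{"jaw":0.55,"linear":[0,0,2],"twist":-7.16},{"jaw":0.55,"linear":[0,0,2],"twist":-7.16},{"jaw":0.55,"linear":[0,0,2],"twist":-7.16},{"jaw":0.55,"linear":[0,0,2],"twist":-7.16}]' >/dev/null
python3 -m pendant '[{"jaw":0.55,"linear":[0,0,0],"twist":-7.16},{"jaw":0.55,"linear":[0,0,0],"twist":-7.16},{"jaw":0.55,"linear":[0,0,0],"twist":-7.16},{"jaw":0.55,"linear":[0,0,0],"twist":-7.16},{"jaw":0.55,"linear":[0,0,0],"twist":-7.16},{"jaw":0.55,"linear":[0,0,0],"twist":-7.16},{"jaw":0.55,"linear":[0,0,0],"twist":0},{"jaw":0.55,"linear":[0,0,0],"twist":0}]'
python3 -c "
from h import *
plan([.5024,.3743,.035],232.5)"
```

```text
time: 25.73
position: [0.5003, 0.3742, 0.1219]
tool_rot: [-0.441, 0.897, 0.0, -0.001]
ft_force: [0.0, 0.3, 0.8]
grip_width: 0.0481
grip_force: 0.0
t 25.73 at [0.5003 0.3742 0.1219] phi -127.7 -> after twist -0.2 shift cm [-0.13 -0.16  8.69] q6 now -116
```

```bash
python3 -m pendant '[{"jaw":0.55,"linear":[-0.13,-0.16,2],"twist":0},{"jaw":0.55,"linear":[0,0,2.2],"twist":0},{"jaw":0.55,"linear":[0,0,2.2],"twist":0},{"jaw":0.55,"linear":[0,0,1.5],"twist":0},{"jaw":0.55,"linear":[0,0,0.8],"twist":0},{"jaw":0.55,"linear":[0,0,0],"twist":0},{"jaw":0.2,"linear":[0,0,0],"twist":0},{"jaw":0.2,"linear":[0,0,0],"twist":0},{"jaw":0.2,"linear":[0,0,0],"twist":0},{"jaw":0.2,"linear":[0,0,0],"twist":0},{"jaw":0.2,"linear":[0,0,0],"twist":0}]' 25
python3 -m pendant '[{"jaw":0.2,"linear":[0,0,-1],"twist":0},{"jaw":0.2,"linear":[0,0,-2],"twist":0},{"jaw":0.2,"linear":[0,0,-3],"twist":7.16},{"jaw":0.2,"linear":[0,0,-3],"twist":7.16},{"jaw":0.2,"linear":[0,0,-3],"twist":7.16},{"jaw":0.2,"linear":[0,0,-3],"twist":7.16},{"jaw":0.2,"linear":[0,0,-3],"twist":7.16},{"jaw":0.2,"linear":[0,0,-3],"twist":7.16},{"jaw":0.2,"linear":[0,0,-2],"twist":7.16},{"jaw":0.2,"linear":[0,0,0],"twist":7.16},{"jaw":0.2,"linear":[0,0,0],"twist":7.16},{"jaw":0.2,"linear":[0,0,0],"twist":7.16}]'
python3 -m pendant '[{"jaw":0.2,"linear":[0,0,0],"twist":7.16},{"jaw":0.2,"linear":[0,0,0],"twist":7.16},{"jaw":0.2,"linear":[0,0,0],"twist":0}]'
python3 -c "
from h import *
plan(rail(.278,-.0005,0)-.011*u_+[0,0,.036],146.6)"
```

```text
time: 26.65
position: [0.5037, 0.3751, 0.0374]
tool_rot: [-0.443, 0.897, 0.0, 0.001]
ft_force: [-0.2, 0.1, 2.1]
grip_width: 0.0299
grip_force: 24.8
time: 27.65
position: [0.5028, 0.3745, 0.2677]
tool_rot: [0.169, 0.986, 0.0, 0.001]
ft_force: [-0.0, 0.1, -1.2]
grip_width: 0.0303
grip_force: 24.8
time: 27.9
position: [0.5027, 0.3744, 0.2668]
tool_rot: [0.288, 0.958, -0.0, 0.0]
ft_force: [-0.6, 0.2, 0.2]
grip_width: 0.03
grip_force: 24.8
t 27.90 at [0.5027 0.3744 0.2668] phi 146.5 -> after twist -0.1 shift cm [-44.69 -51.45   6.78] q6 now -30
```

```bash
python3 -m pendant '[{"jaw":0.2,"linear":[-2.35,-2.71,0],"twist":0},{"jaw":0.2,"linear":[-2.35,-2.71,0],"twist":0},{"jaw":0.2,"linear":[-2.35,-2.71,0],"twist":0},{"jaw":0.2,"linear":[-2.35,-2.71,0],"twist":0},{"jaw":0.2,"linear":[-2.35,-2.71,0],"twist":0},{"jaw":0.2,"linear":[-2.35,-2.71,0],"twist":0},{"jaw":0.2,"linear":[-2.35,-2.71,0],"twist":0},{"jaw":0.2,"linear":[-2.35,-2.71,0],"twist":0},{"jaw":0.2,"linear":[-2.35,-2.71,0],"twist":0},{"jaw":0.2,"linear":[-2.35,-2.71,0],"twist":0},{"jaw":0.2,"linear":[-2.35,-2.71,0],"twist":0},{"jaw":0.2,"linear":[-2.35,-2.71,0],"twist":0}]' >/dev/null
python3 -m pendant '[{"jaw":0.2,"linear":[-2.35,-2.71,0],"twist":0},{"jaw":0.2,"linear":[-2.35,-2.71,0],"twist":0},{"jaw":0.2,"linear":[-2.35,-2.71,0],"twist":0},{"jaw":0.2,"linear":[-2.35,-2.71,0],"twist":0},{"jaw":0.2,"linear":[-2.35,-2.71,0],"twist":0},{"jaw":0.2,"linear":[-2.35,-2.71,0],"twist":0},{"jaw":0.2,"linear":[-2.35,-2.71,0],"twist":0},{"jaw":0.2,"linear":[0,0,1.5],"twist":0},{"jaw":0.2,"linear":[0,0,1.5],"twist":0},{"jaw":0.2,"linear":[0,0,0],"twist":0},{"jaw":0.2,"linear":[0,0,0],"twist":0},{"jaw":0.2,"linear":[0,0,0],"twist":0}]'
python3 - <<'E'
from h import *
from rig import cams
s=cams.camera("scene"); t=cams.camera("top")
print("s",[(n,onrail(s,p,.036)) for n,p in colour(s,"blue",(310,240,400,290))])
for n,p in colour(t,"green",(430,200,470,240)):
    print("top nose",n,(onz(t,*p,.236-.0374+.027)-O)@np.stack([EX,EY,EZ],1))
plan(rail(.278,-.0005,0)-.011*u_+[0,0,.0385],146.6)
E
```

```text
time: 29.9
position: [0.5928, -0.3007, 0.237]
tool_rot: [0.286, 0.958, -0.0, 0.0]
ft_force: [0.1, -0.1, -1.2]
grip_width: 0.0297
grip_force: 24.8
s [(np.int32(26), array([155.4,   2. ,  36. ]))]
top nose 48 [0.25564231 0.00321404 0.08519247]
t 30.00 at [ 0.5932 -0.3007  0.2376] phi 146.7 -> after twist 0.1 shift cm [ 0.04 -0.07  3.61] q6 now -93
```

```bash
python3 -m pendant '[{"jaw":0.2,"linear":[0.04,-0.15,1],"twist":0.1},{"jaw":0.2,"linear":[0,0,1],"twist":0},{"jaw":0.2,"linear":[0,0,0.9],"twist":0},{"jaw":0.2,"linear":[0,0,0.4],"twist":0},{"jaw":0.2,"linear":[0,0,0.3],"twist":0},{"jaw":0.2,"linear":[0,0,0.1],"twist":0},{"jaw":0.2,"linear":[0,0,0],"twist":0}]' 25
python3 -m pendant '[{"jaw":0.2,"linear":[0,0,0],"twist":0},{"jaw":0.2,"linear":[0,0,0],"twist":0},{"jaw":0.2,"linear":[0,0,0],"twist":0}]' 3
python3 -c "
from h import *
plan(rail(.278,-.0005,0)-.011*u_+[0,0,.0385],146.6)"
```

```text
time: 30.58
position: [0.5906, -0.3013, 0.2005]
tool_rot: [0.288, 0.958, 0.0, -0.001]
ft_force: [-4.5, 2.4, 7.7]
grip_width: 0.0301
grip_force: 24.8
time: 30.83
position: [0.5912, -0.3018, 0.1994]
tool_rot: [0.288, 0.958, 0.0, -0.0]
ft_force: [-2.4, 0.9, 3.3]
grip_width: 0.0297
grip_force: 3.0
t 30.83 at [ 0.5912 -0.3018  0.1994] phi 146.5 -> after twist -0.1 shift cm [-0.07  0.13 -0.21] q6 now -93
```

Green's tail is touching the trough floor, as orange's did, so I release it and retreat.

```bash
python3 -m pendant '[{"jaw":0.37,"linear":[0,0,0],"twist":0},{"jaw":0.37,"linear":[0,0,0],"twist":0},{"jaw":0.37,"linear":[0,0,0],"twist":0},{"jaw":0.37,"linear":[0,0,0],"twist":0},{"jaw":0.37,"linear":[0,0,0],"twist":0}]' 3
python3 - <<'E'
from h import *
from rig import cams
s=cams.camera("scene"); t=cams.camera("top")
print("s",[(n,p,onrail(s,p,.036)) for n,p in colour(s,"green",(345,225,385,280))])
print("t",[(n,p,onrail(t,p,.036)) for n,p in colour(t,"green",(410,190,470,250))])
E
```

```text
time: 31.25
position: [0.5915, -0.3021, 0.1988]
tool_rot: [0.288, 0.958, 0.0, -0.0]
ft_force: [0.3, 0.0, -0.5]
grip_width: 0.0321
grip_force: 0.0
s [(np.int32(46), array([368.65217391, 265.5       ]), array([232. ,  -1.1,  36. ])), (np.int32(31), array([359.70967742, 274.77419355]), array([206.7, -18.4,  36. ]))]
t [(np.int32(67), array([445.67164179, 220.25373134]), array([231.8,  -1.8,  36. ])), (np.int32(32), array([437.9375 , 229.28125]), array([203.4,   0. ,  36. ]))]
```

```bash
python3 -m pendant '[{"jaw":0.45,"linear":[0,0,0],"twist":0},{"jaw":0.45,"linear":[0,0,-1],"twist":0},{"jaw":0.45,"linear":[0,0,-2],"twist":0},{"jaw":0.45,"linear":[0,0,-2],"twist":0},{"jaw":0,"linear":[-2,0,0],"twist":0},{"jaw":0,"linear":[-1.5,0,0],"twist":0},{"jaw":0,"linear":[0,0,0],"twist":0},{"jaw":0,"linear":[0,0,0],"twist":0},{"jaw":0,"linear":[0,0,0],"twist":0},{"jaw":0,"linear":[0,0,0],"twist":0}]' 10
python3 -c "
from h import *
plan(push(.28),146.6)"
```

```text
time: 32.18
position: [0.6198, -0.3206, 0.249]
tool_rot: [0.288, 0.958, 0.0, -0.001]
ft_force: [0.6, 0.2, -0.0]
grip_width: 0.0072
grip_force: 0.0
t 32.18 at [ 0.6198 -0.3206  0.249 ] phi 146.5 -> after twist -0.1 shift cm [2.18 0.08 4.98] q6 now -93
```

```bash
python3 -m pendant '[{"jaw":0,"linear":[0.2,0.08,2.5],"twist":0},{"jaw":0,"linear":[0,0,2.4],"twist":0},{"jaw":0,"linear":[1,0,0],"twist":0},{"jaw":0,"linear":[1,0,0],"twist":0},{"jaw":0,"linear":[0,0,0],"twist":0}]' 10
python3 -m pendant '[{"jaw":0,"linear":[0.61,0,0.35],"twist":0},{"jaw":0,"linear":[0.61,0,0.35],"twist":0},{"jaw":0,"linear":[0.61,0,0.35],"twist":0},{"jaw":0,"linear":[0.61,0,0.35],"twist":0},{"jaw":0,"linear":[0.61,0,0.35],"twist":0},{"jaw":0,"linear":[0.61,0,0.35],"twist":0},{"jaw":0,"linear":[0.61,0,0.35],"twist":0},{"jaw":0,"linear":[0.61,0,0.35],"twist":0},{"jaw":0,"linear":[0.61,0,0.35],"twist":0},{"jaw":0,"linear":[0.61,0,0.35],"twist":0},{"jaw":0,"linear":[0,0,0],"twist":0}]'
python3 - <<'E'
from h import *
from rig import cams
s=cams.camera("scene")
print("s",[(n,p,onrail(s,p,.036)) for n,p in colour(s,"green",(310,225,385,290))])
plan(push(.198),146.6)
E
```

```text
time: 32.6
position: [0.6004, -0.3066, 0.1992]
tool_rot: [0.288, 0.958, 0.001, -0.002]
ft_force: [-0.0, 0.4, 0.2]
grip_width: 0.0008
grip_force: 0.0
time: 33.52
position: [0.55, -0.2734, 0.1641]
tool_rot: [0.288, 0.958, 0.001, -0.002]
ft_force: [-0.4, 1.5, 0.1]
grip_width: 0.0002
grip_force: 0.0
s [(np.int32(44), array([347.22727273, 273.75      ]), array([174.4,  -1.6,  36. ]))]
t 33.57 at [ 0.5508 -0.2741  0.1646] phi 146.5 -> after twist -0.1 shift cm [ 0.96 -0.01  0.64] q6 now -93
```

```bash
python3 -m pendant '[{"jaw":0,"linear":[0.26,0,0.15],"twist":0},{"jaw":0,"linear":[0.26,0,0.15],"twist":0},{"jaw":0,"linear":[0.2,0,0.12],"twist":0},{"jaw":0,"linear":[0,0,0],"twist":0}]'
python3 -m pendant '[{"jaw":0,"linear":[0.17,0,0.1],"twist":0},{"jaw":0,"linear":[0,0,0],"twist":0}]'
python3 -m pendant '[{"jaw":0,"linear":[0.09,0,0.05],"twist":0},{"jaw":0,"linear":[0,0,0],"twist":0}]'
python3 - <<'E'
from h import *
from rig import cams
s=cams.camera("scene")
print("s",[(n,p,onrail(s,p,.036)) for n,p in colour(s,"green",(310,225,385,290))])
plan(push(.198),146.6)
E
```

```text
time: 33.9
position: [0.5454, -0.2705, 0.1607]
tool_rot: [0.288, 0.958, 0.0, -0.0]
ft_force: [0.5, 0.7, 0.5]
grip_width: 0.0001
grip_force: 0.0
time: 34.07
position: [0.5442, -0.2698, 0.1599]
tool_rot: [0.288, 0.958, 0.0, -0.0]
ft_force: [0.2, 0.1, 0.2]
grip_width: 0.0
grip_force: 0.0
time: 34.23
position: [0.5437, -0.2694, 0.1595]
tool_rot: [0.288, 0.958, -0.0, 0.0]
ft_force: [0.0, 0.0, 0.7]
grip_width: 0.0007
grip_force: 0.1
s [(np.int32(42), array([345.16666667, 274.42857143]), array([168.8,  -1.3,  36. ]))]
t 34.28 at [ 0.5437 -0.2694  0.1595] phi 146.5 -> after twist -0.1 shift cm [ 0.11 -0.01  0.13] q6 now -93
```

```bash
for i in 1; do python3 -m pendant '[{"jaw":0,"linear":[0.13,0,0.075],"twist":0},{"jaw":0,"linear":[0,0,0],"twist":0}]'|sed -n 2,4p; done
python3 -m pendant '[{"jaw":0,"linear":[0.1,0,0.06],"twist":0},{"jaw":0,"linear":[0,0,0],"twist":0}]'|sed -n 2,4p
python3 -m pendant '[{"jaw":0,"linear":[0.1,0,0.06],"twist":0},{"jaw":0,"linear":[0,0,0],"twist":0}]'|sed -n 2,4p
python3 - <<'E'
from h import *
from rig import cams
s=cams.camera("scene")
print("s",[(n,p,onrail(s,p,.036)) for n,p in colour(s,"green",(310,225,385,290))])
plan(push(.198),146.6)
E
```

```text
position: [0.5424, -0.2686, 0.1586]
tool_rot: [0.288, 0.958, 0.0, -0.0]
ft_force: [0.2, -0.6, 0.1]
position: [0.542, -0.2683, 0.1582]
tool_rot: [0.288, 0.958, -0.0, 0.0]
ft_force: [0.1, -1.0, 1.0]
position: [0.5418, -0.2682, 0.1581]
tool_rot: [0.288, 0.958, -0.0, 0.001]
ft_force: [1.7, 0.2, 1.2]
s [(np.int32(41), array([344.75609756, 274.63414634]), array([167.7,  -1.4,  36. ]))]
t 34.83 at [ 0.5417 -0.2682  0.1581] phi 146.5 -> after twist -0.1 shift cm [-0.12 -0.01 -0.01] q6 now -93
```

```bash
python3 -m pendant '[{"jaw":0,"linear":[0.13,0,0.075],"twist":0},{"jaw":0,"linear":[0,0,0],"twist":0},{"jaw":0,"linear":[0,0,0],"twist":0}]'|sed -n 2,4p
python3 -m pendant '[{"jaw":0,"linear":[0.13,0,0.075],"twist":0},{"jaw":0,"linear":[0,0,0],"twist":0},{"jaw":0,"linear":[0,0,0],"twist":0}]'|sed -n 2,4p
python3 -m pendant '[{"jaw":0,"linear":[0.13,0,0.075],"twist":0},{"jaw":0,"linear":[0,0,0],"twist":0},{"jaw":0,"linear":[0,0,0],"twist":0}]'|sed -n 2,4p
python3 - <<'E'
from h import *
from rig import cams
s=cams.camera("scene")
print("s",[(n,p,onrail(s,p,.036)) for n,p in colour(s,"green",(310,225,385,290))])
plan(push(.198),146.6)
E
```

```text
position: [0.5415, -0.2681, 0.1579]
tool_rot: [0.288, 0.958, -0.001, 0.002]
ft_force: [4.6, -2.7, 4.6]
position: [0.5413, -0.268, 0.1578]
tool_rot: [0.288, 0.958, -0.001, 0.004]
ft_force: [5.7, -2.5, 6.6]
position: [0.5412, -0.2679, 0.1577]
tool_rot: [0.288, 0.958, -0.002, 0.005]
ft_force: [6.2, -3.3, 7.5]
s [(np.int32(43), array([344.90697674, 274.48837209]), array([168.1,  -1.1,  36. ]))]
t 35.63 at [ 0.5412 -0.2679  0.1577] phi 146.5 -> after twist -0.1 shift cm [-0.18  0.   -0.05] q6 now -93
```

The row is up against the stop: the tool no longer advances and the force is rising. One firmer nudge, then I retreat and look.

```bash
python3 -m pendant '[{"jaw":0,"linear":[0.26,0,0.15],"twist":0},{"jaw":0,"linear":[0,0,0],"twist":0},{"jaw":0,"linear":[0,0,0],"twist":0}]'|sed -n 2,4p
python3 -m pendant '[{"jaw":0,"linear":[-0.6,0,-0.35],"twist":0},{"jaw":0,"linear":[-0.6,0,-0.35],"twist":0},{"jaw":0,"linear":[-0.5,0,-2],"twist":0},{"jaw":0,"linear":[0,0,-3],"twist":0},{"jaw":0,"linear":[-3,0,-3],"twist":0},{"jaw":0,"linear":[-3,0,-3],"twist":0},{"jaw":0,"linear":[-3,3,0],"twist":0},{"jaw":0,"linear":[0,3,0],"twist":0},{"jaw":0,"linear":[0,3,0],"twist":0},{"jaw":0,"linear":[0,3,0],"twist":0},{"jaw":0,"linear":[0,3,0],"twist":0},{"jaw":0,"linear":[0,3,0],"twist":0}]'
python3 - <<'E'
from h import *
from rig import cams
s=cams.camera("scene"); t=cams.camera("top")
print("s",[(n,p,onrail(s,p,.036)) for n,p in colour(s,"green",(310,225,385,290))],"t",[(n,onrail(t,p,.036)) for n,p in colour(t,"green",(410,190,470,270))])
a=cv2.resize(s["color"][240:340,270:410],(784,560),interpolation=cv2.INTER_CUBIC); cv2.imwrite("pics/end.png",a)
E
```

```text
position: [0.541, -0.2678, 0.1576]
tool_rot: [0.288, 0.957, -0.002, 0.008]
ft_force: [8.3, -4.3, 11.1]
time: 36.88
position: [0.7207, -0.1704, 0.267]
tool_rot: [0.288, 0.958, 0.0, -0.004]
ft_force: [0.2, -0.3, -0.5]
grip_width: 0.0002
grip_force: 0.0
s [(np.int32(43), array([344.90697674, 274.48837209]), array([168.1,  -1.1,  36. ]))] t []
```

View pics/end.png

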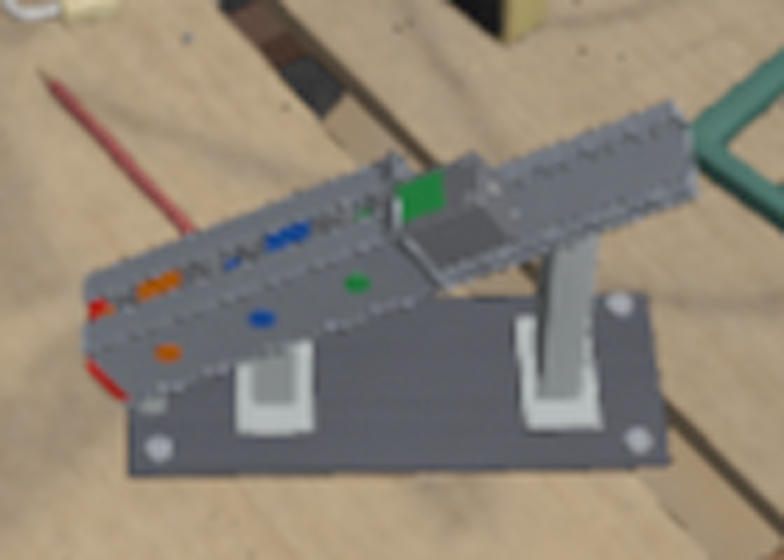

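Through the roof slot, orange shows at (160,285) against the red stop, then blue at (288,237), then green at (420,195) with its tail just above the mouth. The spacing is even and the arm is clear, so I hand in.

```bash
python3 -m pendant '[{"jaw":0,"linear":[0,0,0],"twist":0},{"jaw":0,"linear":[0,0,0],"twist":0}]' >/dev/null; python3 -c "
from rig import robot
print(robot.hand_in())"
```

```text
the job is handed in; nothing more can be done
None
```

All three sensors are in the rail tube in the order orange, blue, green, noses down the slope, pushed against the red stop with no visible gaps; the job was handed in at about 37 s, and its verdict was not shown.

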